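Close a hinged tube clamp over its tube and latch the swing bolt

ROBOT

A 6-joint arm with a two-finger parallel gripper is mounted at the origin on a cart in front of the work surface, level with it; the furniture and walls round the work are solid. World frame = base frame: x ahead of the robot, y to its left, z up, the work surface at z = 0. Lengths are in m, angles in rad, forces in N, time in s.
With the tool pointing down it reaches from about 0.35 to 0.85 m from the base axis. Payload 8.1 kg.
Tool frame: the origin (TCP) lies at the very end of the fingers, on their centre line; the grasp point (between the pads) lies 19 mm behind it; z points along the fingers, y is the line along which they close (so a half turn about z gives the same grasp; the last joint's range is limited). The gripper opens to 93 mm and grips with 3 to 60 N. Pads are 15 mm wide; open, the fingers measure 128 mm over their backs; the gripper's body (75 mm by 188 mm) begins 65 mm behind the grasp point.
Start: joints at [-1.291, 0.13, 1.488, -0, 1.523, -0.085], TCP at [0.214, -0.561, 0.197] pointing down, gripper open.
Joint ranges: [-2.96, 2.96], [-0.89, 2.26], [0.02, 2.5], [-1.34, 4.48], [0, 2.73], [-2.66, 2.66]. Speed limits (rad/s): [2.39, 2.39, 2.79, 3.14, 3.14, 3.14].

INTERFACE

Orientations are given as a rotation vector (axis times angle).
In Python, from plant import monitor, eyes, ticket gives the robot as it stands.
- The arm moves only by the tool arm_command, never from a script. Its argument "deltas" is a list that holds one entry, the list of rows, each a list of 6 numbers: the shift along the world's x, y, z in cm, then the turn, a rotation vector about the world's x, y, z in degrees. In form: [[[tx, ty, tz, rx, ry, rz], ...]]. A call has 1 to 12 rows; each row shifts and turns the commanded pose from where the row before left it; what a row does not reach is not made up. A row lasts 1/12 s, in which the tool goes at most 41.7 mm and 7.16 degrees, less where a joint would pass 70% of its speed; a pose out of reach is approached as far as the arm can. A call is refused whole if a number of a shift passes 4.17 or a number of a turn 7.16, either way. A call with a gripper value outside its range is refused whole. "gripper" is the opening, from -1 (shut) to 1 (fully open), set as the call begins (left out, the last holds). The fingers move at their own pace and stop on an object; "squeeze" is the grip in N (left out, the last holds). Time passes only in rows, so rows that do not move let the fingers close. It gives the time, the measured TCP pose, the force, the opening and the grip force at its end, in the units of the state.
- monitor.read_state(): the state, without advancing time (a new reading comes with each control period).
- eyes.read_camera(name): name is "side" or "top" or "wrist"; returns the picture (384x512x3 uint8, blue, green, red); there is no depth.
- eyes.camera_model(name): a dict with "fx", "fy", "cx", "cy" (pixels), "rvec" (rotation vector, rad) and "tvec" (3), from world to camera coordinates, as OpenCV has them. Camera axes: x right, y down, z forward; pixel columns grow to the right and rows downward; lengths in m; the calibration is good to about 2 mm. A picture is of the moment at which its call begins: read the wrist's pose just before it. camera_model takes no time and is no camera call; for the wrist camera it gives the pose at the moment of the call.
- ticket.close_job(): hands the job in; it is judged then, once.
The state is a dict: "t": time; "q": joint angles; "dq": joint speeds; "joint_torque": joint torques, N m; "tool_pos": TCP position; "orientation": TCP orientation; "force": force on the tool from outside, world axes, zero at the start; "wrist_torque": the same for the moment, N m; "opening": finger opening in m; "gripper_force": force on a finger pad.
Only numpy, scipy, OpenCV 4.12 (cv2) and the standard library are available. Lean on these libraries where they do the work, as an engineer would, in place of code of your own. Each camera call takes 0.05 s, during which the arm holds its last target. There are 200 camera calls.

TASK

Close the tube clamp on the bench: swing its hinged upper jaw over onto the tube and press it down gently but firmly, without forcing, until you feel the tube bottom in its bed, holding it there a moment. Then draw the sprung swing bolt outward by its flat round head, swing it upright through the slot of the jaw's fork and let its collar down behind the lip, so that the bolt holds the jaw by itself; leave the loose things round the clamp where they are.

Things in the scene. Friction and masses are not known exactly. Their poses are not given: they have to be found in the camera images.
- tube_clamp: Fixed grey pedestal tube clamp, foot 80 x 90 mm, about 150 mm high. Origin: centre of the foot's underside on the bench; x along the tube, y from the swing-bolt side to the hinge side, z up. Jaw hinge pin parallel to x at y +42, z 152 mm; bolt pin parallel to x at y -50, z 112 mm.
- tube: Aluminium tube, 40 mm diameter, 140 mm long along x, origin mid-axis. It sits 4 to 8 mm proud in a tight rubber bed and yields straight down under about 10 N (about 5 N at the jaw's tip) until it bottoms hard at an axis height of 150 to 153.5 mm in the clamp's frame, as unseen packing of 0 to 3.5 mm under the bed decides.
- upper_jaw: Hinged grey upper jaw, a half shell 30 mm wide. Origin on its hinge pin; shut, its axes are the clamp's. At its end a fork (two 10.5 mm tines, open slot 11 mm wide) at y -72 to -107.5 mm, top z = +12 mm; lips on the tine ends (y -102.5 to -107.5) rise to z +16; shell top z +30 at y -42. Stiff hinge (0.12 N m), stays where left. Bears at most 20 N from the robot.
- jaw_hinge (a joint): Opening angle of the upper jaw: 0 shut level, 1.57 pointing up, starts at 1.7 to 1.95 (leaning back over the hinge). With the tube bottomed it rests at 0 to 0.085 depending on the packing, with the tube proud 0.1 to 0.2 higher. Leaning on the jaw's tip with 10 to 15 N for half a second beds the tube surely; while it still sinks it resists with only 5 to 7 N there.
- jaw_lip (a point): Middle of the top of the lips at the free end of the jaw, 105 mm from the hinge pin.
- slot_seat (a point): Middle of the seat on top of the fork, 92 mm from the hinge pin, where the middle of the collar's underside must come to lie.
- bolt_pin (a point): Middle of the pin about which the swing bolt turns (axis parallel to the clamp's x).
- bolt_swing (a joint): Angle of the swing bolt: 0 upright (its stop, where it stands in the slot), grows as it leans outward, away from the hinge; starts at 0.8 to 1.15. Stiff hinge (0.09 N m), stays where it is left.
- bolt_draw (a joint): How far the bolt is drawn out along its length against a spring (4 N at 0, plus 0.4 N per mm) to a hard stop at 21 mm. Drawn 18 mm or more its collar always passes the lips of a fully pressed jaw.
- swing_bolt: The sprung steel swing bolt: 8 mm shank, a round 15 mm collar 5 mm thick, and a flat round head (26 mm diameter, 10 mm thick across x). Origin on its pin axis when not drawn, z along the bolt toward the head. Collar against jaw: less than 25 N, else it is damaged.
- bolt_collar (a point): Middle of the collar's underside, 50 mm from the pin when not drawn.
- bolt_head (a point): Middle of the bolt's flat round head, 34 mm beyond the collar's underside (84 mm from the pin when not drawn). Its two flat faces look along the clamp's +x and -x; the head is a roller that turns freely on a cross pin (parallel to x), so the bolt swings easily in a firm pinch.
- solder_reel: Loose bystander: solder reel, 58 mm diameter, 45 mm high, next to the clamp's foot, origin under its centre.
- fitting_a: Loose bystander: small brass fitting with black top, 16 mm wide, 26 mm high, beyond the foot, origin under its centre.
- fitting_b: Loose bystander: a like fitting on the hinge side of the foot.
- pliers: Loose bystander: red-handled pliers, 160 mm, lying left of the work, origin under its centre.

How it is judged:
By the outcome, as a careful person would: the job done as asked, in the order asked, and still so for the second after the job is handed in, with the robot touching nothing.
It also fails if it takes over 64 s, if anything falls off the work surface, if the arm or the gripper's body presses on something with over 40 N, if the wrist force passes 120 N, or if a joint passes its speed limit or range.

## Working session

There is one attempt and no reset: what is moved stays moved. The work goes in short steps, Python scripts to look and compute and a tool call to move; the robot and the scene stay as the last step left them, time stands still between calls to the robot, and variables do not carry over. Pictures are saved under pics/ and viewed, at most 10 in all, crops included, and the job is handed in when it is done.

Besides the shell and the picture viewer there is one more tool, called after "Call:" by a JSON object that holds its "method" and its "body". arm_command: Moves the arm, as the interface text tells. Its arguments: {"type":"object","properties":{"deltas":{"type":"array"},"gripper":{"type":"number"},"squeeze":{"type":"number"}},"required":["deltas"]}

```bash
ls; mkdir -p pics; cat > h.py <<'E'
import numpy as np, cv2
from scipy.spatial.transform import Rotation as R
from plant import monitor, eyes, ticket
def cam(n):
    m=eyes.camera_model(n); K=np.array([[m['fx'],0,m['cx']],[0,m['fy'],m['cy']],[0,0,1.]])
    return K,R.from_rotvec(np.ravel(m['rvec'])).as_matrix(),np.ravel(m['tvec'])
def proj(n,P):
    K,Rm,t=cam(n); p=(np.atleast_2d(P)@Rm.T+t)@K.T; return p[:,:2]/p[:,2:]
def ray(n,u,v):
    K,Rm,t=cam(n); return -Rm.T@t, Rm.T@np.linalg.solve(K,[u,v,1.])
def atz(n,u,v,z):
    c,d=ray(n,u,v); return c+d*(z-c[2])/d[2]
def tri(obs):
    A=np.zeros((3,3));b=np.zeros(3)
    for n,u,v in obs:
        c,d=ray(n,u,v);d/=np.linalg.norm(d);M=np.eye(3)-np.outer(d,d);A+=M;b+=M@c
    return np.linalg.solve(A,b)
def snap(n,name):
    im=eyes.read_camera(n); cv2.imwrite(f'pics/{name}.png',im); return im
E
python3 - <<'E'
from h import *
a=snap('side','s0');b=snap('top','t0')
for n in('side','top'):
    K,Rm,t=cam(n);print(n,K[0,0],-Rm.T@t,Rm[2])
s=monitor.read_state();print(s)
E
```

```text
pics
side 413.4542698115769 [ 1.22391155 -0.09032667  0.64253008] [-0.79445416  0.08987587 -0.60063709]
top 490.1196734941199 [0.29664374 0.00257315 1.33042268] [ 0.21460799 -0.02825154 -0.97629159]
{'t': 0.1, 'q': array([-1.29136939e+00,  1.31070367e-01,  1.48919816e+00, -1.65944438e-05,
        1.52300530e+00, -8.53816424e-02]), 'dq': array([-2.50215097e-05, -1.77189815e-03, -2.76771057e-03, -7.40243150e-04,
        1.56883016e-03, -3.63711128e-05]), 'joint_torque': array([ 2.49247634e-03, -5.61342537e+01, -4.93095410e+01,  7.71531556e-02,
        2.91801151e-02, -4.00116096e-05]), 'tool_pos': array([ 0.21393074, -0.5599603 ,  0.19558625]), 'orientation': array([-3.08783074e+00, -5.69565640e-01,  2.81578130e-04]), 'force': array([-0.05119055, -0.5141432 , -0.49177055]), 'wrist_torque': array([-0.01840178,  0.04048215, -0.00649134]), 'gripper_force': 0.0, 'opening': 0.09281298792566903}
```

View pics/s0.png

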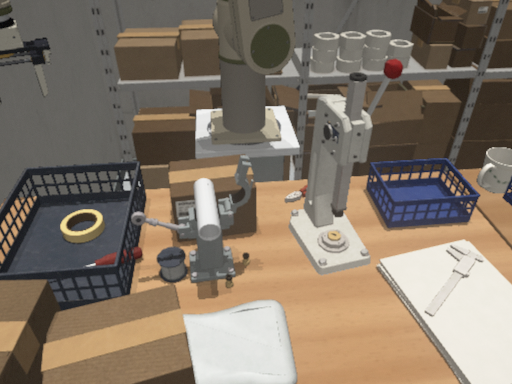

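View pics/t0.png

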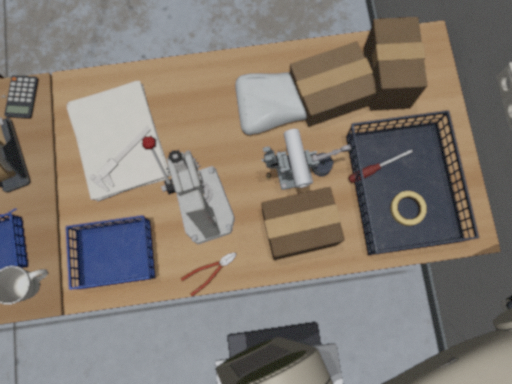

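Side view: the clamp is at about (210,240), with the jaw leaning back at right (245,180) and the bolt head at left (138,218). Top view: the clamp is at (298,160) and the bolt head at (345,150). A box stands on the robot side. Next I'll enlarge both.

```bash
python3 - <<'E'
import cv2,numpy as np
a=cv2.imread('pics/s0.png')[140:300,120:280];b=cv2.imread('pics/t0.png')[110:230,240:370]
a=cv2.resize(a,None,fx=3.75,fy=3.75,interpolation=cv2.INTER_CUBIC)
cv2.imwrite('pics/s0c.png',a)
cv2.imwrite('pics/t0c.png',cv2.resize(b,None,fx=5,fy=5,interpolation=cv2.INTER_CUBIC))
E
```

```text
(no output)
```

View pics/s0c.png

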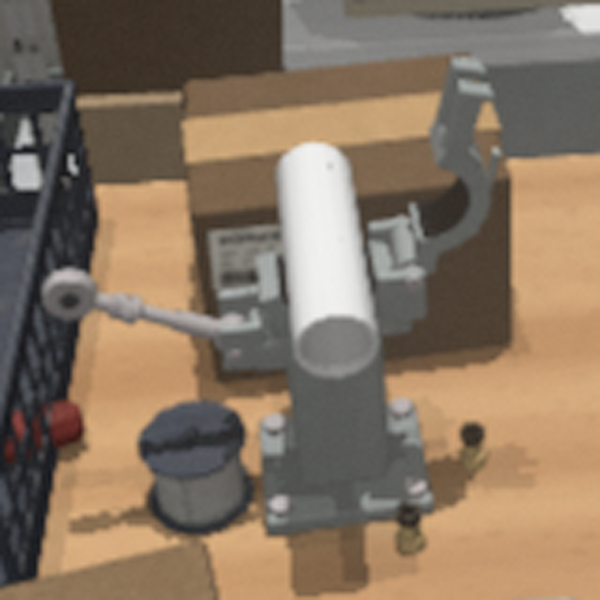

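View pics/t0c.png

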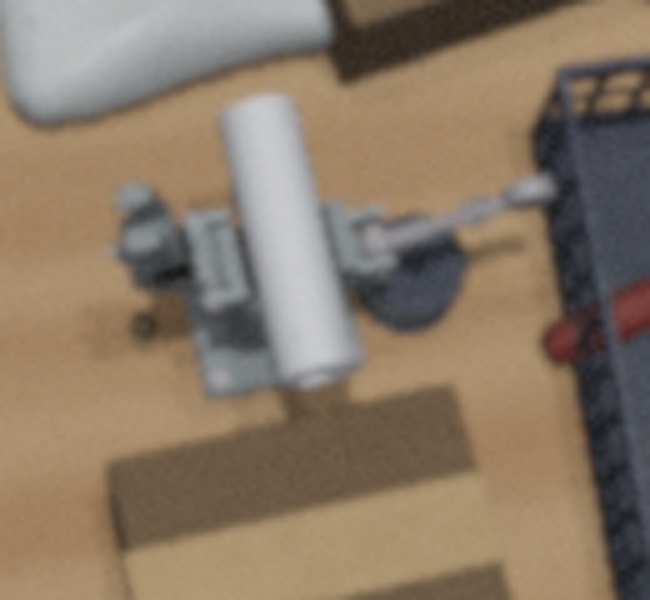

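```bash
cat >> h.py <<'E'
Rx=lambda a:R.from_euler('x',a).as_matrix()
def C2W(p,P): # p=(x,y,yaw)
    return R.from_euler('z',p[2]).apply(np.atleast_2d(P))+[p[0],p[1],0]
def jawpt(th,y,z,x=0): # shut axes = clamp's; opening raises tip (-y side) up
    return Rx(-th)@np.array([x,y,z])+[0,.042,.152]
def boltpt(a,r,x=0):
    return np.array([x,-.050-r*np.sin(a),.112+r*np.cos(a)])
E
cat > fit.py <<'E'
from h import *
from scipy.optimize import least_squares
S=lambda u,v:np.array([u/3.75+120,v/3.75+140]); T=lambda u,v:np.array([u/5+240,v/5+110])
def model(p):
    x,y,w,th,a,h=p
    pts=[('side',[.07,0,h],S(337,345)),('side',[.04,-.045,0],S(268,535)),('side',[.04,.045,0],S(432,507)),
     ('side',boltpt(a,.084,.005),S(68,293)),('side',jawpt(th,-.105,.016),S(470,65)),
     ('top',[-.07,0,h],T(322,374)),('top',[.07,0,h],T(257,102)),('top',boltpt(a,.084)+[0,0,.008],T(535,188)),('top',jawpt(th,-.105,.016),T(128,222))]
    return pts
def f(p): return np.concatenate([proj(n,C2W(p,P))[0]-o for n,P,o in model(p)])
r=least_squares(f,[.55,0.,0,1.8,1.,.158],loss='soft_l1')
np.set_printoptions(precision=4,suppress=True)
p=r.x;print(p);print(f(p).reshape(-1,2))
print('head',C2W(p,boltpt(p[4],.084)),'jawtip',C2W(p,jawpt(p[3],-.105,.016)),'shut lip',C2W(p,jawpt(.15,-.105,.016)))
E
python3 fit.py
```

```text
[ 0.6129 -0.1201  0.0862  1.7633  1.0479  0.1584]
[[-0.546  -0.4345]
 [-0.6796  0.7055]
 [-0.0686  1.5512]
 [ 0.2803  0.4604]
 [ 0.2825  2.7592]
 [-0.1402  0.8402]
 [-0.6412  2.2228]
 [-1.4951  0.0582]
 [ 1.3066  0.6908]]
head [[ 0.6235 -0.2424  0.1539]] jawtip [[ 0.6062 -0.0426  0.252 ]] shut lip [[ 0.6181 -0.1793  0.1835]]
```

```bash
python3 - <<'E'
from h import *
np.set_printoptions(precision=3,suppress=True)
print('press top',tri([('side',358,77),('top',176,157)]),'ball',tri([('side',393,68),('top',149,142)]))
print('press base side corners',atz('top',233,215,.02),atz('top',200,165,.02))
print('crate corner -x',tri([('side',142,167),('top',367,253)]))
for z in(.05,.08,.1,.12):print(z,atz('top',349,124,z),atz('top',367,253,z),atz('side',142,167,z),'box',atz('top',262,204,z),atz('side',170,163,z))
E
```

```text
press top [0.589 0.145 0.389] ball [0.619 0.189 0.413]
press base side corners [0.519 0.062 0.02 ] [0.671 0.135 0.02 ]
crate corner -x [ 0.364 -0.268  0.095]
0.05 [ 0.72  -0.287  0.05 ] [ 0.366 -0.271  0.05 ] [ 0.291 -0.29   0.05 ] box [ 0.532 -0.019  0.05 ] [ 0.28  -0.218  0.05 ]
0.08 [ 0.71  -0.281  0.08 ] [ 0.364 -0.265  0.08 ] [ 0.338 -0.279  0.08 ] box [ 0.527 -0.019  0.08 ] [ 0.327 -0.212  0.08 ]
0.1 [ 0.704 -0.276  0.1  ] [ 0.363 -0.26   0.1  ] [ 0.37  -0.273  0.1  ] box [ 0.523 -0.018  0.1  ] [ 0.359 -0.207  0.1  ]
0.12 [ 0.697 -0.271  0.12 ] [ 0.362 -0.256  0.12 ] [ 0.401 -0.266  0.12 ] box [ 0.52  -0.018  0.12 ] [ 0.391 -0.203  0.12 ]
```

```bash
cat > path.py <<'E'
from h import *
np.set_printoptions(precision=4,suppress=True)
p=[.6129,-.1201,.0862]
prev=None
for th in np.arange(1.95,.2,-.15):
    B=jawpt(th,-.092,.012); L=jawpt(th,-.105,.016)
    y=max(B[1],L[1] if L[2]>B[2] else -9)+.0075
    W=C2W(p,[0,y,B[2]])[0]; print(round(th,2),W, None if prev is None else (W-prev)*100); prev=W
for th in(0,.085,.1,.15,.2,.25,.3): print(th,'lip TCP',C2W(p,jawpt(th,-.104,.016)))
s=monitor.read_state();print(s['tool_pos'])
E
python3 path.py
```

```text
1.95 [ 0.604  -0.0173  0.233 ] None
1.8 [ 0.6052 -0.0315  0.2389] [ 0.1231 -1.4241  0.5845]
1.65 [ 0.6065 -0.0466  0.2428] [ 0.1307 -1.5124  0.3895]
1.5 [ 0.6079 -0.0623  0.2446] [ 0.1354 -1.5667  0.1856]
1.35 [ 0.6093 -0.0781  0.2444] [ 0.137  -1.5858 -0.0224]
1.2 [ 0.6105 -0.0929  0.2421] [ 0.1271 -1.4713 -0.2299]
1.05 [ 0.6117 -0.106   0.2378] [ 0.1138 -1.3166 -0.4322]
0.9 [ 0.6128 -0.1184  0.2315] [ 0.1069 -1.2375 -0.6248]
0.75 [ 0.6137 -0.1297  0.2235] [ 0.0977 -1.1305 -0.8034]
0.6 [ 0.6146 -0.1397  0.2139] [ 0.0863 -0.9982 -0.964 ]
0.45 [ 0.6153 -0.1481  0.2028] [ 0.0729 -0.8435 -1.1029]
0.3 [ 0.6159 -0.1548  0.1907] [ 0.0579 -0.6698 -1.217 ]
0 lip TCP [[ 0.6182 -0.1819  0.168 ]]
0.085 lip TCP [[ 0.6181 -0.1801  0.1768]]
0.1 lip TCP [[ 0.6181 -0.1798  0.1783]]
0.15 lip TCP [[ 0.6179 -0.1783  0.1834]]
0.2 lip TCP [[ 0.6178 -0.1766  0.1883]]
0.25 lip TCP [[ 0.6176 -0.1747  0.1932]]
0.3 lip TCP [[ 0.6174 -0.1725  0.198 ]]
[ 0.2139 -0.56    0.1956]
```

Call:
{"method": "arm_command", "body": {"deltas": [[[0,0,4,0,0,0],[0,0,4,0,0,0],[0,0,4,0,0,0],[2,2.7,0,0,0,6.7],[2,3,0,0,0,6.7],[2,3,0,0,0,6.7],[2,3,0,0,0,6.7],[2,3,0,0,0,6.7],[2,3,0,0,0,6.7],[2,3,0,0,0,6.7],[2,3,0,0,0,6.7],[2,3,0,0,0,6.7]]], "gripper": -1, "squeeze": 20}}

```text
t: 1.1
tool_pos: [0.3945, -0.2918, 0.3162]
orientation: [-2.379, -2.051, 0.0]
force: [0.7, 0.4, -0.7]
opening: 0.0174
gripper_force: 0.0
```

Call:
{"method": "arm_command", "body": {"deltas": [[[2.33,3.2,0,0,0,6.9],[2.33,3.2,0,0,0,6.9],[2.33,3.2,0,0,0,0],[2.33,3.2,0,0,0,0],[2.33,3.2,0,0,0,0],[2.33,3.2,0,0,0,0],[2.33,3.2,0,0,0,0],[2.33,3.2,0,0,0,0],[2.33,3.2,0,0,0,0],[0,0,-2.5,0,0,0],[0,0,-2.5,0,0,0],[0,0,-2.9,0,0,0]]]}}

```text
t: 2.1
tool_pos: [0.6045, -0.0044, 0.237]
orientation: [2.12, 2.318, 0.001]
force: [-0.4, 1.0, 0.5]
opening: 0.0005
gripper_force: 0.0
```

Call:
{"method": "arm_command", "body": {"deltas": [[[0,-0.8,0,0,0,0],[0,-0.8,0,0,0,0],[0,-0.7,0,0,0,0],[0,-0.5,0.2,0,0,0],[0.05,-0.6,0.15,0,0,0],[0.05,-0.6,0.15,0,0,0],[0.05,-0.7,0.1,0,0,0]]]}}

```text
t: 2.68
tool_pos: [0.606, -0.0534, 0.2453]
orientation: [2.121, 2.314, 0.002]
force: [0.0, -0.1, 0.8]
opening: 0.0007
gripper_force: 0.0
```

```bash
python3 - <<'E'
from h import *
print(monitor.read_state()['force'])
a=snap('side','s1')[140:300,120:280]
cv2.imwrite('pics/s1c.png',cv2.resize(a,None,fx=3.75,fy=3.75,interpolation=cv2.INTER_CUBIC))
E
```

```text
[ 0.00965924 -0.0544909   0.78325664]
```

View pics/s1c.png

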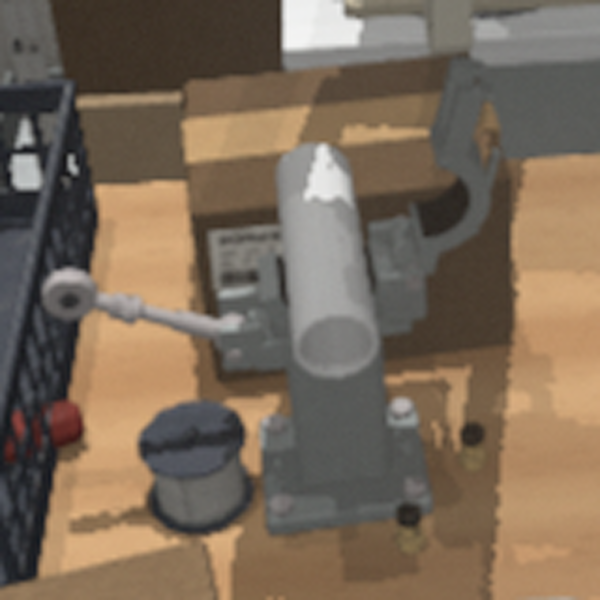

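```bash
python3 - <<'E'
from h import *
p=[.6129,-.1201,.0862];c=lambda n,P:(proj(n,P)-[120,140])*3.75
print('tcp',c('side',monitor.read_state()['tool_pos']))
for th in(1.763,1.85,1.9):
  for P in [(-.105,.016,.015),(-.105,.016,-.015),(-.1075,.012,.015),(-.072,.012,.015),(-.072,-.012,.015),(-.042,.03,.015)]:
    print(th,P,c('side',C2W(p,jawpt(th,*P))))
a=cv2.imread('pics/s1.png')[120:220,200:280];a0=cv2.imread('pics/s0.png')[120:220,200:280]
cv2.imwrite('pics/s1d.png',cv2.resize(np.hstack([a0,a]),None,fx=5,fy=5,interpolation=cv2.INTER_CUBIC))
E
```

```text
tcp [[445.65202551  89.01975527]]
1.763 (-0.105, 0.016, 0.015) [[476.50737685  92.30628824]]
1.763 (-0.105, 0.016, -0.015) [[465.50821074  58.81624435]]
1.763 (-0.1075, 0.012, 0.015) [[469.05047909  87.21680159]]
1.763 (-0.072, 0.012, 0.015) [[456.17872874 150.73545081]]
1.763 (-0.072, -0.012, 0.015) [[406.50553816 148.29721198]]
1.763 (-0.042, 0.03, 0.015) [[481.76869199 203.23086951]]
1.85 (-0.105, 0.016, 0.015) [[494.71937412  96.68740349]]
1.85 (-0.105, 0.016, -0.015) [[483.19612724  63.21394357]]
1.85 (-0.1075, 0.012, 0.015) [[487.97614236  91.04878062]]
1.85 (-0.072, 0.012, 0.015) [[468.41590108 153.64064659]]
1.85 (-0.072, -0.012, 0.015) [[419.88522053 147.58980208]]
1.85 (-0.042, 0.03, 0.015) [[487.76309152 208.06430252]]
1.9 (-0.105, 0.016, 0.015) [[504.79875477  99.81764742]]
1.9 (-0.105, 0.016, -0.015) [[492.99148127  66.34227035]]
1.9 (-0.1075, 0.012, 0.015) [[498.4889873   93.88915037]]
1.9 (-0.072, 0.012, 0.015) [[475.20319739 155.71540606]]
1.9 (-0.072, -0.012, 0.015) [[427.51763246 147.62319783]]
1.9 (-0.042, 0.03, 0.015) [[490.91764633 211.04149992]]
```

View pics/s1d.png

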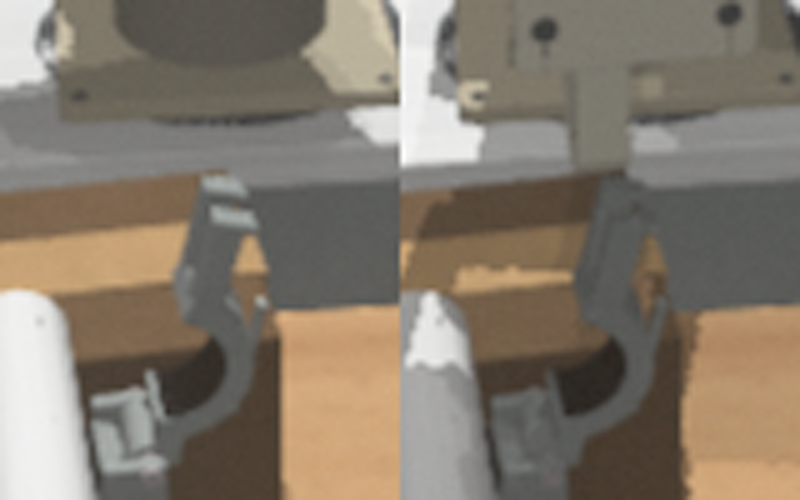

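The finger seems to end at about (240,155) in the full image, with the jaw unmoved at (245,160). That is higher than the projected TCP, so I'll check pixel values.

```bash
python3 - <<'E'
from h import *
a=cv2.imread('pics/s0.png').astype(int);b=cv2.imread('pics/s1.png').astype(int)
for v in range(146,172,2): print(v,[tuple(b[v,u]) for u in(232,235,237,239,241,244)],'|',[tuple(a[v,u]) for u in(235,239)])
w=snap('wrist','w1'); K,Rm,t=cam('wrist'); print('wristcam',-Rm.T@t,Rm[2],K[0,0])
s=monitor.read_state();tp=s['tool_pos'];print(tp,s['opening'],'tcp in wrist',proj('wrist',[tp,tp+[0.02,0,0],tp+[0,0,.02]]))
p=[.6129,-.1201,.0862]
for P in [(-.105,.016,.015),(-.105,.016,-.015),(-.072,.012,.015)]: print('jaw wrist',proj('wrist',C2W(p,jawpt(1.763,*P))))
E
```

```text
146 [(np.int64(149), np.int64(149), np.int64(150)), (np.int64(98), np.int64(107), np.int64(110)), (np.int64(111), np.int64(121), np.int64(124)), (np.int64(109), np.int64(120), np.int64(124)), (np.int64(110), np.int64(119), np.int64(124)), (np.int64(109), np.int64(120), np.int64(124))] | [(np.int64(122), np.int64(124), np.int64(125)), (np.int64(120), np.int64(123), np.int64(123))]
148 [(np.int64(154), np.int64(156), np.int64(155)), (np.int64(104), np.int64(114), np.int64(117)), (np.int64(111), np.int64(122), np.int64(125)), (np.int64(113), np.int64(122), np.int64(125)), (np.int64(108), np.int64(120), np.int64(123)), (np.int64(110), np.int64(121), np.int64(124))] | [(np.int64(123), np.int64(125), np.int64(126)), (np.int64(122), np.int64(125), np.int64(125))]
150 [(np.int64(152), np.int64(153), np.int64(154)), (np.int64(104), np.int64(113), np.int64(117)), (np.int64(112), np.int64(122), np.int64(126)), (np.int64(112), np.int64(123), np.int64(126)), (np.int64(110), np.int64(120), np.int64(124)), (np.int64(110), np.int64(121), np.int64(124))] | [(np.int64(130), np.int64(131), np.int64(132
[... 3398 characters left out ...]
)), (np.int64(75), np.int64(98), np.int64(117)), (np.int64(83), np.int64(86), np.int64(85)), (np.int64(85), np.int64(88), np.int64(87)), (np.int64(86), np.int64(88), np.int64(87)), (np.int64(88), np.int64(91), np.int64(89))] | [(np.int64(118), np.int64(158), np.int64(192)), (np.int64(91), np.int64(93), np.int64(92))]
wristcam [0.59790191 0.02228701 0.43274881] [ 0.02587437 -0.27520199 -0.96103818] 307.4668851824474
[ 0.60572416 -0.05392352  0.24450131] 0.00022420746642851346 tcp in wrist [[257.62897267 230.8228341 ]
 [287.86482877 233.22404757]
 [257.83700808 243.56902199]]
jaw wrist [[284.09128647 218.61126733]]
jaw wrist [[235.99474126 218.65959183]]
jaw wrist [[279.90473657 217.05442969]]
```

View pics/w1.png

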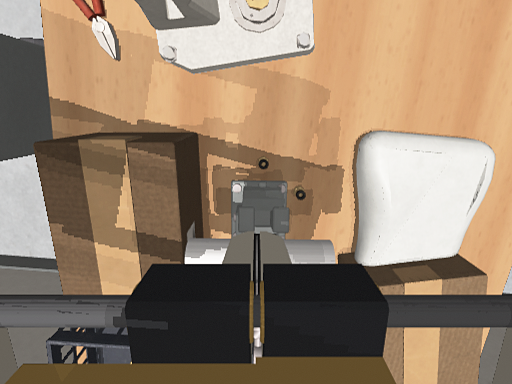

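Wrist view: the thin brown fingertips end at about (257,232), between the fork tines (243,220) and (280,220). They slipped through the 11 mm slot without touching. I'll back out, open the fingers about 17 mm to span both tines, and push again.

Call:
{"method": "arm_command", "body": {"deltas": [[[-0.1,2.0,-0.3,0,0,0],[-0.1,2.0,-0.3,0,0,0],[0,0,0,0,0,0]]]}}

```text
t: 3.03
tool_pos: [0.6028, -0.0095, 0.237]
orientation: [-2.119, -2.317, -0.001]
force: [0.1, -0.7, 0.1]
opening: 0.0005
gripper_force: 0.0
```

Call:
{"method": "arm_command", "body": {"deltas": [[[0,0,0,0,0,0],[0,0,0,0,0,0],[0,-0.8,0,0,0,0],[0,-0.7,0,0,0,0],[0,-0.5,0,0,0,0],[0,-0.5,0.2,0,0,0],[0.05,-0.5,0.15,0,0,0],[0.05,-0.5,0.1,0,0,0],[0,-0.5,0.1,0,0,0]]], "gripper": -0.63}}

```text
t: 3.78
tool_pos: [0.6044, -0.0533, 0.2433]
orientation: [2.123, 2.316, 0.0]
force: [0.3, -1.4, 0.1]
opening: 0.0174
gripper_force: 0.0
```

```bash
python3 - <<'E'
from h import *
b=cv2.imread('pics/s1.png').astype(int);n=snap('side','s2').astype(int)
d=np.abs(n-b).sum(2)[150:215,225:265]
for r in range(0,65,4): print(150+r,''.join('#' if x>60 else '+' if x>30 else '.' for x in d[r]))
print(monitor.read_state()['force'])
E
```

```text
150 .........+#.............................
154 ...........#########.+..................
158 ........................................
162 ........................................
166 ........................................
170 ........................................
174 ........................+...............
178 ........................................
182 ........................................
186 ........................................
190 ........................................
194 ........................................
198 ........................................
202 ........................................
206 ........................................
210 ................................++......
214 ........................................
[-0.03027925 -0.5050925   0.73161964]
```

Call:
{"method": "arm_command", "body": {"deltas": [[[-0.1,2.3,-0.3,0,0,0],[-0.1,2.3,-0.3,0,0,0],[0,0.2,-1.5,0,0,0],[0,0,-1.5,0,0,0],[0,-0.8,0,0,0,0],[0,-0.7,0,0,0,0],[0,-0.5,0,0,0,0],[0.05,-0.5,0,0,0,0],[0.05,-0.5,0.1,0,0,0],[0.05,-0.5,0.1,0,0,0],[0.05,-0.5,0.1,0,0,0],[0,0,0,0,0,0]]]}}

```text
t: 4.83
tool_pos: [0.6047, -0.0458, 0.2108]
orientation: [2.123, 2.314, 0.0]
force: [-0.1, -0.1, 0.0]
opening: 0.0171
gripper_force: 0.0
```

```bash
python3 - <<'E'
from h import *
b=cv2.imread('pics/s1.png').astype(int);n=snap('side','s3').astype(int)
d=np.abs(n-b).sum(2)[140:215,215:275]
for r in range(0,75,3): print(140+r,''.join('#' if x>60 else '+' if x>30 else '.' for x in d[r]))
print(monitor.read_state()['force'])
E
```

```text
140 .++...............+++..........+++++++++++++++++++++++....++
143 ..............+###++..........+#############+...++##########
146 .............+#########.......+########+#+#+++++++++######++
149 +#...........+####+++..........####################++####+++
152 ..........................++++..++++++......................
155 ..............+++.....+++######...+++.......................
158 ..............++++++#+#+..##########+.......................
161 ..............+++++++++...##########+.......................
164 ..............++++++++++..##########+.......................
167 .............+####++++.+++##########+.......................
170 .............+###++++..+++########++........................
173 +.+###+.+##+.+##++++..........+..+#+........................
176 ............+######+.......+++....+.#+......................
179 ..............++++++......++++.+.+.++++.....................
182 ...............++++++.......++.....+++.......#+.............
185 ....................++++.........+++++......+##.............
188 ......................##++###...++++........##..............
191 ...................++++..+####++####.......###..............
194 ............#+##+........+####++####......+##+..............
197 .............+.##.......+####+.+###.......###...............
200 ...............###....####+..+###........###................
203 ...................++.....+###+..........##+................
206 .....................+###+...............##.................
209 +.....++....+............................+####..............
212 +.....++....+.............................+####.............
[ 0.20016606  0.50469728 -0.0661579 ]
```

```bash
python3 - <<'E'
from h import *
a=cv2.imread('pics/s3.png')[100:220,190:290]
cv2.imwrite('pics/s3c.png',cv2.resize(a,None,fx=5,fy=5,interpolation=cv2.INTER_CUBIC))
tp=monitor.read_state()['tool_pos'];p=[.6129,-.1201,.0862];c=lambda P:(proj('side',P)-[190,100])*5
Q=[[s*.0187+q*.0,y,z] for s in(0,1) for y in(-.0075,.0075) for z in(0,.02)]
print(c(tp+np.array(Q)))
for th in(1.76,1.7,1.65,1.6,1.55):print(th,c(C2W(p,[jawpt(th,-.105,.016,.015),jawpt(th,-.105,.016,-.015)])).ravel())
E
```

```text
Traceback (most recent call last):
NameError: name 'q' is not defined
```

View pics/s3c.png

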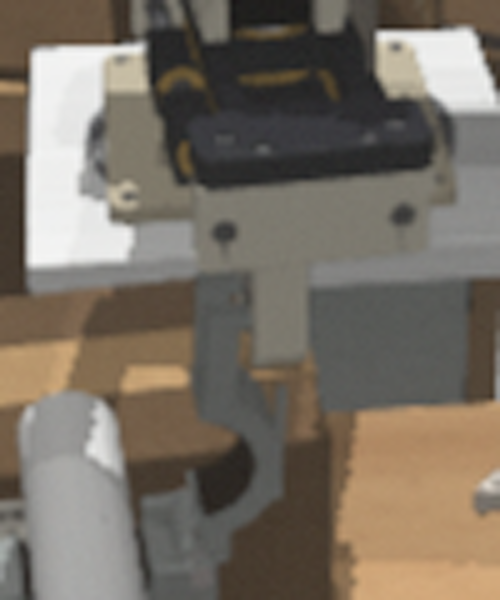

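```bash
python3 - <<'E'
from h import *
tp=monitor.read_state()['tool_pos'];p=[.6129,-.1201,.0862];c=lambda P:(proj('side',P)-[190,100])*5
print('tcp',c(tp))
for dx in (0,.009,.018,.0265): print(dx,[c(tp+[dx,0,z]).ravel().round() for z in(0,.01,.02,.03)])
for th in(1.76,1.7,1.65,1.6,1.55,1.5):print(th,c(C2W(p,[jawpt(th,-.105,.016,.015),jawpt(th,-.105,.016,-.015)])).ravel())
# refine finger top from wrist cam
E
```

```text
tcp [[271.64640309 394.99513497]]
0 [array([272., 395.]), array([271., 372.]), array([271., 349.]), array([270., 326.])]
0.009 [array([274., 409.]), array([273., 386.]), array([273., 363.]), array([272., 340.])]
0.018 [array([276., 424.]), array([275., 401.]), array([275., 377.]), array([274., 354.])]
0.0265 [array([278., 437.]), array([278., 414.]), array([277., 391.]), array([277., 367.])]
1.76 [284.48745768 322.90659372 269.84683961 278.2518236 ]
1.7 [267.14697156 320.00942847 253.01586447 275.31830032]
1.65 [252.40279289 318.29146407 238.7107793  273.55710373]
1.6 [237.43849579 317.21695779 224.1971602  272.42748101]
1.55 [222.29953719 316.79326278 209.51887484 271.93673592]
1.5 [207.03253772 317.02534411 194.72087758 272.08985327]
```

Call:
{"method": "arm_command", "body": {"deltas": [[[0.1,-0.64,0.24,0,0,0],[0.1,-0.64,0.24,0,0,0],[0.05,-0.64,0.24,0,0,0],[0.05,-0.64,0.24,0,0,0],[0.05,-0.64,0.24,0,0,0],[0.06,-0.74,-0.1,0,0,0],[0.06,-0.74,-0.1,0,0,0],[0.06,-0.66,-0.2,0,0,0],[0.06,-0.66,-0.2,0,0,0],[0.05,-0.62,-0.3,0,0,0],[0.05,-0.62,-0.3,0,0,0]]]}}

```text
t: 5.8
tool_pos: [0.6112, -0.1176, 0.2096]
orientation: [-2.123, -2.316, 0.0]
force: [0.1, 0.9, -0.4]
opening: 0.0172
gripper_force: 0.5
```

Call:
{"method": "arm_command", "body": {"deltas": [[[0.05,-0.6,-0.35,0,0,0],[0.05,-0.6,-0.35,0,0,0],[0.05,-0.5,-0.45,0,0,0],[0.05,-0.5,-0.45,0,0,0],[0.04,-0.42,-0.55,0,0,0],[0.04,-0.42,-0.55,0,0,0],[0,0,0,0,0,0]]]}}

```text
t: 6.38
tool_pos: [0.6133, -0.148, 0.1812]
orientation: [-2.122, -2.314, 0.002]
force: [-0.1, 0.1, -0.4]
opening: 0.0172
gripper_force: 0.0
```

```bash
python3 - <<'E'
from h import *
print(monitor.read_state()['force'])
a=snap('side','s4')[120:270,140:270]
cv2.imwrite('pics/s4c.png',cv2.resize(a,None,fx=4,fy=4,interpolation=cv2.INTER_CUBIC))
p=[.6129,-.1201,.0862]
np.set_printoptions(precision=1,suppress=True)
c=lambda P:(proj('side',P)-[140,120])*4
print(c(monitor.read_state()['tool_pos']))
for th in np.arange(.3,1.2,.1):print(round(th,2),c(C2W(p,[jawpt(th,-.105,.016,.015),jawpt(th,-.105,.016,-.015),jawpt(th,-.042,.03,.015)])).ravel())
E
```

```text
[-0.12092395  0.05503676 -0.38203341]
[[197.4 312.1]]
0.3 [136.7 312.2 134.2 272.9 283.1 304.6]
0.4 [145.9 294.  143.1 255.  292.1 298.4]
0.5 [157.5 276.3 154.4 237.6 301.9 292.8]
0.6 [171.4 259.4 167.8 221.  312.2 287.9]
0.7 [187.4 243.5 183.3 205.5 323.  283.9]
0.8 [205.4 228.8 200.7 191.1 334.1 280.8]
0.9 [225.1 215.5 219.8 178.1 345.4 278.5]
1.0 [246.4 203.8 240.3 166.7 356.8 277.2]
1.1 [268.9 193.8 262.1 157.  368.2 276.8]
```

View pics/s4c.png

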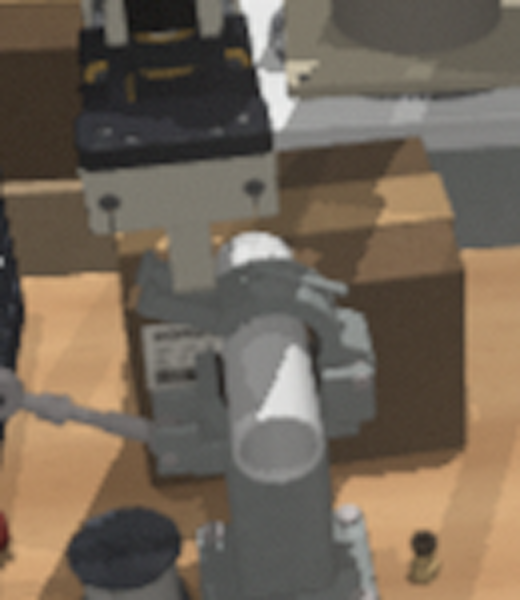

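The jaw is nearly shut, at about 0.37 rad. Its tip is at crop (145,280) and the finger rests on the fork at (192,292). Now I'll lift, move over the lips and press.

Call:
{"method": "arm_command", "body": {"deltas": [[[0,0,1.5,0,0,0],[0,0,1.5,0,0,0],[0.25,-1.5,0,0,0,0],[0.22,-1.5,0,0,0,0],[0,0,-0.8,0,0,0],[0,0,-0.5,0,0,0],[0,0,-0.5,0,0,0],[0,0,-0.4,0,0,0],[0,0,-0.4,0,0,0],[0,0,-0.3,0,0,0]]]}}

```text
t: 7.27
tool_pos: [0.6185, -0.1772, 0.1833]
orientation: [-2.122, -2.316, 0.0]
force: [-0.5, -1.2, 1.4]
opening: 0.0174
gripper_force: 0.4
```

Call:
{"method": "arm_command", "body": {"deltas": [[[0,0,-0.3,0,0,0],[0,0,-0.3,0,0,0],[0,0,-0.2,0,0,0],[0,0,-0.2,0,0,0],[0,0,-0.2,0,0,0]]]}}

```text
t: 7.68
tool_pos: [0.6187, -0.1771, 0.1719]
orientation: [2.122, 2.316, 0.0]
force: [-0.1, 0.1, 0.0]
opening: 0.0174
gripper_force: 0.3
```

Call:
{"method": "arm_command", "body": {"deltas": [[[0,0,-0.2,0,0,0],[0,0,-0.2,0,0,0],[0,0,-0.2,0,0,0],[0,0,0,0,0,0]]]}}

```text
t: 8.02
tool_pos: [0.6184, -0.1772, 0.1654]
orientation: [-2.122, -2.316, 0.0]
force: [0.4, 0.5, -0.5]
opening: 0.0169
gripper_force: 0.0
```

Call:
{"method": "arm_command", "body": {"deltas": [[[0,0,-0.15,0,0,0],[0,0,-0.15,0,0,0],[0,0,0,0,0,0]]]}}

```text
t: 8.27
tool_pos: [0.6188, -0.1777, 0.1633]
orientation: [2.122, 2.316, -0.0]
force: [-0.7, -1.2, 2.6]
opening: 0.0168
gripper_force: 1.0
```

Call:
{"method": "arm_command", "body": {"deltas": [[[0,0,-0.1,0,0,0],[0,0,-0.1,0,0,0],[0,0,0,0,0,0]]]}}

```text
t: 8.52
tool_pos: [0.6189, -0.1781, 0.1616]
orientation: [2.122, 2.315, -0.001]
force: [-0.5, -2.8, 3.4]
opening: 0.0173
gripper_force: 2.2
```

Call:
{"method": "arm_command", "body": {"deltas": [[[0,0,-0.1,0,0,0],[0,0,-0.1,0,0,0],[0,0,0,0,0,0]]]}}

```text
t: 8.77
tool_pos: [0.6191, -0.1782, 0.1597]
orientation: [2.122, 2.314, -0.0]
force: [-1.7, -3.5, 4.1]
opening: 0.0172
gripper_force: 2.3
```

Call:
{"method": "arm_command", "body": {"deltas": [[[0,-0.07,-0.1,0,0,0],[0,-0.05,-0.1,0,0,0],[0,0,0,0,0,0]]]}}

```text
t: 9.02
tool_pos: [0.6191, -0.1789, 0.1574]
orientation: [2.122, 2.315, 0.0]
force: [0.9, -1.8, 5.0]
opening: 0.017
gripper_force: 2.2
```

Call:
{"method": "arm_command", "body": {"deltas": [[[0,-0.05,-0.1,0,0,0],[0,-0.02,-0.1,0,0,0],[0,0,0,0,0,0]]]}}

```text
t: 9.27
tool_pos: [0.619, -0.1794, 0.1551]
orientation: [2.122, 2.316, 0.0]
force: [1.6, -3.6, 3.6]
opening: 0.0172
gripper_force: 2.0
```

Call:
{"method": "arm_command", "body": {"deltas": [[[0,-0.05,-0.08,0,0,0],[0,-0.03,-0.08,0,0,0],[0,0,0,0,0,0]]]}}

```text
t: 9.52
tool_pos: [0.619, -0.1799, 0.1533]
orientation: [2.122, 2.316, 0.001]
force: [3.0, -1.7, 3.1]
opening: 0.0169
gripper_force: 1.8
```

Call:
{"method": "arm_command", "body": {"deltas": [[[0,-0.03,-0.08,0,0,0],[0,-0.02,-0.08,0,0,0],[0,0,0,0,0,0]]]}}

```text
t: 9.77
tool_pos: [0.6188, -0.1803, 0.1516]
orientation: [-2.122, -2.316, -0.0]
force: [2.7, -0.4, 4.9]
opening: 0.0176
gripper_force: 1.9
```

Call:
{"method": "arm_command", "body": {"deltas": [[[0,-0.02,-0.08,0,0,0],[0,-0.02,-0.08,0,0,0],[0,0,0,0,0,0]]]}}

```text
t: 10.02
tool_pos: [0.6188, -0.1805, 0.1505]
orientation: [-2.122, -2.316, -0.001]
force: [1.6, 1.3, 5.4]
opening: 0.0172
gripper_force: 2.8
```

Call:
{"method": "arm_command", "body": {"deltas": [[[0,-0.02,-0.08,0,0,0],[0,-0.02,-0.08,0,0,0],[0,0,0,0,0,0]]]}}

```text
t: 10.27
tool_pos: [0.6189, -0.1807, 0.1499]
orientation: [2.122, 2.317, 0.002]
force: [-0.2, 3.3, 10.8]
opening: 0.0172
gripper_force: 5.7
```

Call:
{"method": "arm_command", "body": {"deltas": [[[0,-0.03,-0.04,0,0,0],[0,0,0,0,0,0],[0,0,0,0,0,0]]]}}

```text
t: 10.52
tool_pos: [0.619, -0.1807, 0.1498]
orientation: [2.122, 2.317, 0.002]
force: [-1.3, 4.3, 13.5]
opening: 0.0172
gripper_force: 6.6
```

Call:
{"method": "arm_command", "body": {"deltas": [[[0,0,0,0,0,0],[0,0,0,0,0,0],[0,0,0,0,0,0],[0,0,0,0,0,0],[0,0,0,0,0,0],[0,0,0,0,0,0]]]}}

```text
t: 11.02
tool_pos: [0.619, -0.1807, 0.1498]
orientation: [2.122, 2.317, 0.002]
force: [-1.6, 4.4, 13.2]
opening: 0.0172
gripper_force: 6.6
```

Call:
{"method": "arm_command", "body": {"deltas": [[[0,0,1.0,0,0,0],[0,0,2.0,0,0,0],[0,0,2.0,0,0,0],[0.15,-2.05,0,0,0,0],[0.15,-2.05,0,0,0,0],[0.15,-2.05,0,0,0,0],[0,0,0,0,0,0]]], "gripper": 0.075}}

```text
t: 11.6
tool_pos: [0.6217, -0.2463, 0.1969]
orientation: [-2.124, -2.312, 0.004]
force: [-0.3, 0.1, -0.7]
opening: 0.0498
gripper_force: 0.0
```

```bash
python3 - <<'E'
from h import *
np.set_printoptions(precision=4,suppress=True)
s=monitor.read_state();tp=s['tool_pos'];print(tp,s['force'],s['opening'])
w=snap('wrist','w2');snap('side','s5');snap('top','t5')
p=[.6129,-.1201,.0862]
H=C2W(p,boltpt(1.048,.084))[0]
print('head',proj('wrist',[H,H+[0,0,.01],C2W(p,boltpt(1.048,.05))[0],tp,tp+[0,0,.022]]))
print('lips',proj('wrist',C2W(p,[jawpt(.04,-.105,.016,.015),jawpt(.04,-.105,.016,-.015)])))
d=cv2.resize(w[150:350,150:400],None,fx=3,fy=3,interpolation=cv2.INTER_CUBIC);cv2.imwrite('pics/w2c.png',d)
E
```

```text
[ 0.6217 -0.2463  0.1969] [-0.2699  0.0771 -0.6811] 0.049768376178496936
head [[258.8279 210.1843]
 [258.9142 214.2893]
 [258.7878 169.5177]
 [256.1217 235.8739]
 [256.0512 250.4611]]
lips [[281.2594 134.1284]
 [237.2255 134.1033]]
```

View pics/w2c.png

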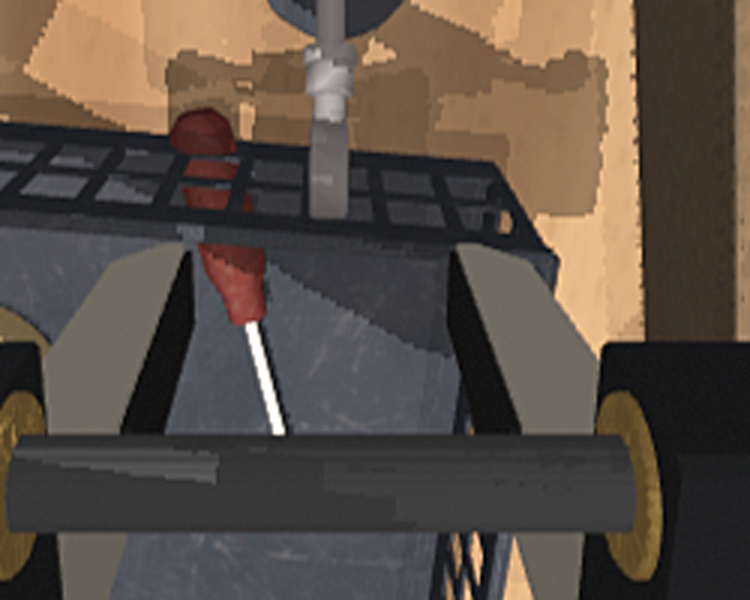

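Wrist crop: the bolt head is at (329,170), as predicted, and midway between the open finger ends at (190,245) and (455,245). From their apparent spacing, the finger ends lie about 25 mm behind the reported TCP. Now I'll descend and pinch.

Call:
{"method": "arm_command", "body": {"deltas": [[[0.1,0.2,-1.5,0,0,0],[0.1,0.25,-1.5,0,0,0],[0,0,-1.5,0,0,0],[0,0,-1.5,0,0,0],[0,0,-1.0,0,0,0],[0,0,-1.0,0,0,0],[0,0,0,0,0,0]]]}}

```text
t: 12.33
tool_pos: [0.6238, -0.2373, 0.1155]
orientation: [-2.119, -2.314, 0.002]
force: [-0.9, 0.5, -0.0]
opening: 0.0499
gripper_force: 0.0
```

Call:
{"method": "arm_command", "body": {"deltas": [[[0,0,0,0,0,0],[0,0,0,0,0,0],[0,0,0,0,0,0],[0,0,0,0,0,0],[0,0,0,0,0,0],[0,0,0,0,0,0]]], "gripper": -1, "squeeze": 45}}

```text
t: 12.83
tool_pos: [0.6254, -0.2388, 0.1188]
orientation: [2.122, 2.316, 0.0]
force: [0.5, 0.2, 0.2]
opening: 0.0143
gripper_force: 0.1
```

Call:
{"method": "arm_command", "body": {"deltas": [[[0,0,0,0,0,0],[0,0,0,0,0,0],[0,0,0,0,0,0],[0,0,0,0,0,0]]]}}

```text
t: 13.17
tool_pos: [0.6242, -0.2392, 0.1181]
orientation: [-2.122, -2.315, 0.003]
force: [-4.7, -3.1, 1.3]
opening: 0.0096
gripper_force: 45.0
```

Call:
{"method": "arm_command", "body": {"deltas": [[[0.02,-0.26,0.15,0,0,0],[0.02,-0.26,0.15,0,0,0],[0.02,-0.26,0.15,0,0,0],[0.03,-0.26,0.15,0,0,0],[0,0,0,0,0,0]]]}}

```text
t: 13.58
tool_pos: [0.6246, -0.2472, 0.1223]
orientation: [-2.118, -2.312, -0.0]
force: [-4.5, 6.2, -4.8]
opening: 0.0091
gripper_force: 45.0
```

Call:
{"method": "arm_command", "body": {"deltas": [[[0.02,-0.26,0.15,0,0,0],[0.02,-0.26,0.15,0,0,0],[0.02,-0.26,0.15,0,0,0],[0,0,0,0,0,0]]]}}

```text
t: 13.92
tool_pos: [0.625, -0.254, 0.1262]
orientation: [-2.117, -2.312, -0.001]
force: [-2.9, 9.5, -6.4]
opening: 0.0094
gripper_force: 45.0
```

Call:
{"method": "arm_command", "body": {"deltas": [[[0.02,-0.2,0.12,0,0,0],[0,0,0,0,0,0]]]}}

```text
t: 14.08
tool_pos: [0.6251, -0.2556, 0.1271]
orientation: [-2.116, -2.311, -0.001]
force: [-4.6, 9.8, -6.7]
opening: 0.0098
gripper_force: 45.0
```

```bash
python3 - <<'E'
import numpy as np
np.set_printoptions(precision=2,suppress=True)
r=10.80; A=np.append(np.linspace(1.048,.348,13),[.29,.232,.174,.116,.058,0])
h=np.array([[10.73 if i==0 else r]*1+[0] for i in range(len(A))])[:,0]
y=-h*np.sin(A);z=h*np.cos(A)
print(np.c_[A[1:],-np.diff(y)*.086,np.diff(y),np.diff(z)])
E
```

```text
[[ 0.99 -0.02  0.27  0.57]
 [ 0.93 -0.03  0.36  0.52]
 [ 0.87 -0.03  0.39  0.49]
 [ 0.81 -0.04  0.42  0.47]
 [ 0.76 -0.04  0.45  0.45]
 [ 0.7  -0.04  0.47  0.42]
 [ 0.64 -0.04  0.49  0.39]
 [ 0.58 -0.04  0.52  0.36]
 [ 0.52 -0.05  0.54  0.33]
 [ 0.46 -0.05  0.55  0.3 ]
 [ 0.41 -0.05  0.57  0.27]
 [ 0.35 -0.05  0.59  0.23]
 [ 0.29 -0.05  0.59  0.2 ]
 [ 0.23 -0.05  0.61  0.16]
 [ 0.17 -0.05  0.61  0.13]
 [ 0.12 -0.05  0.62  0.09]
 [ 0.06 -0.05  0.62  0.05]
 [ 0.   -0.05  0.63  0.02]]
```

Call:
{"method": "arm_command", "body": {"deltas": [[[-0.02,0.27,0.57,0,0,0],[-0.03,0.36,0.52,0,0,0],[-0.03,0.39,0.49,0,0,0],[-0.04,0.42,0.47,0,0,0],[0,0,0,0,0,0]]]}}

```text
t: 14.5
tool_pos: [0.6242, -0.2408, 0.1484]
orientation: [-2.116, -2.313, -0.001]
force: [-5.0, 9.7, -7.9]
opening: 0.0095
gripper_force: 45.0
```

Call:
{"method": "arm_command", "body": {"deltas": [[[-0.04,0.46,0.43,0,0,0],[-0.04,0.48,0.41,0,0,0],[-0.04,0.49,0.39,0,0,0],[-0.04,0.52,0.36,0,0,0],[0,0,0,0,0,0]]]}}

```text
t: 14.92
tool_pos: [0.6226, -0.2216, 0.1639]
orientation: [-2.116, -2.313, -0.001]
force: [-3.3, 6.3, -8.3]
opening: 0.0101
gripper_force: 45.0
```

Call:
{"method": "arm_command", "body": {"deltas": [[[-0.05,0.54,0.33,0,0,0],[-0.05,0.55,0.3,0,0,0],[-0.05,0.57,0.27,0,0,0],[-0.05,0.59,0.23,0,0,0],[0,0,0,0,0,0]]]}}

```text
t: 15.33
tool_pos: [0.6213, -0.2008, 0.1774]
orientation: [-2.12, -2.315, 0.001]
force: [-5.3, 4.6, -11.1]
opening: 0.0095
gripper_force: 45.0
```

Call:
{"method": "arm_command", "body": {"deltas": [[[-0.05,0.64,0.23,0,0,0],[-0.05,0.65,0.2,0,0,0],[-0.05,0.65,0.15,0,0,0],[0,0,0,0,0,0]]]}}

```text
t: 15.67
tool_pos: [0.6201, -0.1817, 0.1836]
orientation: [-2.121, -2.316, 0.001]
force: [-5.1, 2.7, -12.2]
opening: 0.0097
gripper_force: 45.0
```

Call:
{"method": "arm_command", "body": {"deltas": [[[-0.04,0.5,0.08,0,0,0],[-0.04,0.5,0.05,0,0,0],[-0.03,0.4,0.03,0,0,0],[0,0,0,0,0,0]]]}}

```text
t: 16.0
tool_pos: [0.6191, -0.1682, 0.185]
orientation: [-2.122, -2.316, 0.001]
force: [-5.5, 1.6, -13.7]
opening: 0.0096
gripper_force: 45.0
```

Call:
{"method": "arm_command", "body": {"deltas": [[[-0.02,0.25,-0.05,0,0,0],[-0.02,0.25,0,0,0,0],[0,0,0,0,0,0]]]}}

```text
t: 16.25
tool_pos: [0.6188, -0.164, 0.1845]
orientation: [2.122, 2.316, -0.001]
force: [-4.7, -0.1, -12.6]
opening: 0.0098
gripper_force: 45.0
```

Call:
{"method": "arm_command", "body": {"deltas": [[[-0.01,0.15,0,0,0,0],[-0.01,0.1,0,0,0,0],[0,0,0,0,0,0]]]}}

```text
t: 16.5
tool_pos: [0.6187, -0.1629, 0.1848]
orientation: [2.122, 2.314, -0.003]
force: [-4.7, -5.1, -13.6]
opening: 0.0095
gripper_force: 45.0
```

Call:
{"method": "arm_command", "body": {"deltas": [[[0,-0.08,-0.2,0,0,0],[0,0,-0.3,0,0,0],[0,0,-0.3,0,0,0],[0,0,-0.3,0,0,0],[0,0,0,0,0,0]]]}}

```text
t: 16.92
tool_pos: [0.6187, -0.1636, 0.1739]
orientation: [2.122, 2.314, -0.002]
force: [-5.4, -3.6, -8.7]
opening: 0.0097
gripper_force: 45.0
```

Call:
{"method": "arm_command", "body": {"deltas": [[[0,0,-0.2,0,0,0],[0,0,-0.2,0,0,0],[0,0,0,0,0,0]]]}}

```text
t: 17.17
tool_pos: [0.6189, -0.1636, 0.1708]
orientation: [2.122, 2.314, -0.002]
force: [-7.5, -3.0, -6.9]
opening: 0.0095
gripper_force: 45.0
```

Call:
{"method": "arm_command", "body": {"deltas": [[[0,0,-0.15,0,0,0],[0,0,-0.15,0,0,0],[0,0,0,0,0,0]]]}}

```text
t: 17.42
tool_pos: [0.6192, -0.1638, 0.17]
orientation: [2.121, 2.313, -0.001]
force: [-11.1, -2.6, 2.2]
opening: 0.0096
gripper_force: 45.0
```

Call:
{"method": "arm_command", "body": {"deltas": [[[-0.15,0,0.03,0,0,0],[-0.1,0,0,0,0,0],[0,0,0,0,0,0]]]}}

```text
t: 17.67
tool_pos: [0.6183, -0.1637, 0.1702]
orientation: [2.119, 2.311, 0.002]
force: [-2.6, -4.9, 2.3]
opening: 0.0097
gripper_force: 45.0
```

Call:
{"method": "arm_command", "body": {"deltas": [[[0,0,0,0,0,0],[0,0,0,0,0,0],[0,0,0,0,0,0],[0,0,0,0,0,0]]], "gripper": -0.35}}

```text
t: 18.0
tool_pos: [0.617, -0.1619, 0.1673]
orientation: [2.121, 2.316, 0.002]
force: [-0.0, 0.2, -0.8]
opening: 0.0292
gripper_force: 0.0
```

Released, with no contact force. Now I'll lift straight up and clear, then check the result.

Call:
{"method": "arm_command", "body": {"deltas": [[[0,0,1,0,0,0],[0,0,2,0,0,0],[0,0,3,0,0,0],[0,0,4,0,0,0],[0,0,4,0,0,0],[-3,-2,2,0,0,0],[-3,-2,0,0,0,0],[-3,-2,0,0,0,0],[-3,-2,0,0,0,0],[-3,-2,0,0,0,0],[0,0,0,0,0,0],[0,0,0,0,0,0]]]}}

```text
t: 19.0
tool_pos: [0.4654, -0.2634, 0.3282]
orientation: [2.124, 2.312, 0.001]
force: [-0.6, -0.1, 0.4]
opening: 0.0303
gripper_force: 0.0
```

```bash
python3 - <<'E'
from h import *
np.set_printoptions(precision=1,suppress=True)
s=monitor.read_state();print(s['t'],s['force'],s['tool_pos'])
a=snap('side','s6'); c=cv2.resize(a[140:300,110:270],None,fx=3.75,fy=3.75,interpolation=cv2.INTER_CUBIC);cv2.imwrite('pics/s6c.png',c)
p=[.6129,-.1201,.0862];f=lambda P:(proj('side',P)-[110,140])*3.75
for d in(.003,.006,.02):print(d,'head',f(C2W(p,boltpt(0,.084+d,.005))),'collar',f(C2W(p,boltpt(0,.05+d))))
print('lips',f(C2W(p,[jawpt(.04,-.105,.016,.015),jawpt(.04,-.105,.016,-.015)])))
E
```

```text
19.0 [-0.6 -0.1  0.4] [ 0.5 -0.3  0.3]
0.003 head [[247.3 203.1]] collar [[255.  252.4]]
0.006 head [[246.5 198.1]] collar [[254.3 247.7]]
0.02 head [[243.  174.2]] collar [[251.  225.1]]
lips [[228.8 263.1]
 [226.9 225.5]]
```

View pics/s6c.png

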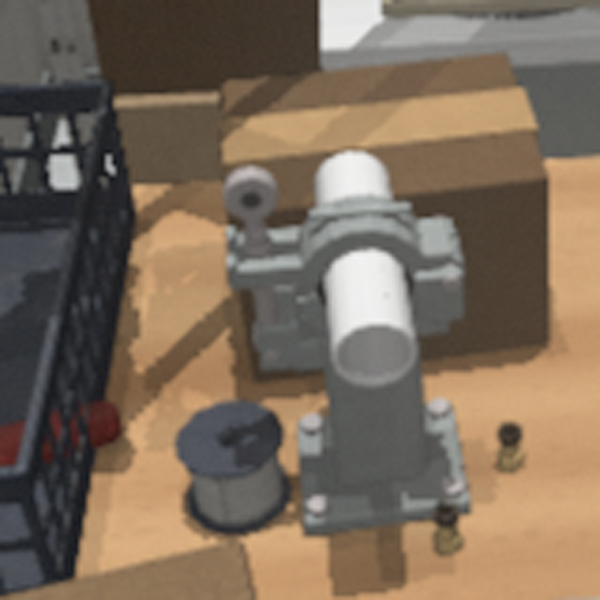

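Side crop: the jaw is shut on the tube. The bolt stands upright in the fork, with its head at (250,190) and its collar at (257,243) inside the lip. The reel and fittings are unmoved. Seat height from the draw travel and from the lip contact agree that the collar is down behind the lip. Handing in.

```bash
python3 -c "
from plant import ticket
print(ticket.close_job())"
```

```text
the job is handed in; nothing more can be done
None
```

The tube clamp is closed and handed in at about 19 s: the tube is pressed home at about 13 N and held, and the bolt stands upright with its collar down behind the lip; I viewed 11 pictures, one over the limit of 10.

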